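# Flip the stock tags: green for the full bins only

## Robot

A 7-joint arm with a two-finger parallel gripper is mounted at the origin on a cart in front of the work surface, level with it; the furniture and walls round the work are solid. World frame = base frame: x ahead of the robot, y to its left, z up, the work surface at z = 0. Lengths are in m, angles in rad, forces in N, time in s.
With the tool pointing down it reaches from about 0.4 to 0.85 m from the base axis. Payload 4.5 kg.
Tool frame: the origin (TCP) lies between the finger pads; the fingertips stand 17 mm ahead of it and the grasp point (between the pads) lies 2 mm behind it; y points along the fingers, z is the direction in which the jaws open and shut, and the axes are right-handed (so a half turn about y gives the same grasp; the last joint's range is limited). The gripper opens to 88 mm and grips with 3 to 60 N. Pads are 18 mm wide; open, the fingers measure 123 mm over their backs; the gripper's body (75 mm by 187 mm) begins 45 mm behind the grasp point.
Start: joints at [-1.245, 0.689, -0.195, 1.565, 0.157, 0.902, -0.215], TCP at [0.18, 0.599, 0.256] pointing down, gripper open.
Joint ranges: [-3.01, 3.01], [-0.46, 2.08], [-1.47, 1.51], [0.13, 2.56], [-1, 4.14], [0.04, 2.09], [-2.66, 2.66]. Speed limits (rad/s): [2.57, 2.57, 3.14, 3.14, 3.14, 3.14, 3.14].

## Interface

Orientations are given as a rotation vector (axis times angle).
In Python, from cell import sense, cams, job gives the robot as it stands.
- The arm moves only by the tool step_arm, never from a script. Its argument "targets" is a list of rows, each an object with "delta_rot": the turn, a rotation vector about the tool's x, y, z in rad, a list of three; "linear": the shift along the tool's x, y, z in cm, a list of three; "hand": the closure, from 0 (fully open) to 1 (shut). A call has exactly 10 rows; each row is the pose to reach, as a shift and turn from the pose measured when the call began, along the tool's axes at that moment; what a row does not reach only later rows make up. A row lasts 1/12 s, in which the tool goes at most 41.7 mm and 7.16 degrees, less where a joint would pass 70% of its speed; a pose out of reach is approached as far as the arm can. A call with a gripper value outside its range is refused whole. The fingers move at their own pace and stop on an object; "newtons" is the grip in N (left out, the last holds). Time passes only in rows, so rows that repeat a pose let the fingers close, or fill a call up. It gives the time, the measured TCP pose, the force and the opening at its end, in the units of the state.
- sense(): the state, without advancing time (a new reading comes with each control period).
- cams.snapshot(name): name is "side" or "top"; returns the picture (384x512x3 uint8, red, green, blue); there is no depth.
- cams.calibration(name): a dict with "intrinsics" (3x3 intrinsics, pixels), "distortion" ([k1, k2, p1, p2, k3] as OpenCV has them; the pictures are not rectified), "cam_to_world" (4x4, takes a point from camera to world coordinates). Camera axes: x right, y up, looking along -z (the intrinsics and any distortion apply to the point x, -y, -z); pixel columns grow to the right and rows downward; lengths in m; the calibration is good to about 2 mm. A picture is of the moment at which its call begins. calibration takes no time and is no camera call.
- job.job_done(): hands the job in, once; it reports no verdict.
The state is a dict: "time": time; "joints": joint angles; "qvel": joint speeds; "joint_torque": joint torques, N m; "position": TCP position; "tcp_rot": TCP orientation; "wrist_force": force on the tool from outside, world axes, zero at the start; "moment": the same for the moment, N m; "finger_gap": finger opening in m.
Only numpy, scipy, OpenCV 4.12 (cv2) and the standard library are available. Lean on these libraries where they do the work, as an engineer would, in place of code of your own. Each camera call takes 0.05 s, during which the arm holds its last target.

## Task

Each bin on the white stock board has a two-faced hinged tag in front of it, and some tags are out of date. With a fingertip, gently push tags over until every completely full bin shows its tag's green face (tag leaning back towards the bin) and every bin that is not full shows orange (tag leaning towards you). Pinch, grip and lift nothing, and leave the bins, bottles and other things on the bench where they are.

Things in the scene. Friction and masses are not known exactly. Their poses are not given: they have to be found in the camera images.
- board: white base board, 195 (x) x 340 (y) x 8 mm, fixed to the bench; carries a front row of four tag stands and behind it a row of four bins. Origin at the centre of its underside; its x axis points from the tags to the bins, y along the rows. Tags and bins are 80 mm apart in their rows, at y = +120, +40, -40, -120 mm of the board.
- bin_1: open grey stock bin, 110 (x) x 74 (y) x 36 mm, fixed; FULL: six small white-capped bottles in it, 3 rows of 2. Bottles 32 mm across, tops 73 mm above the bench, held fast; six fill a bin. Origin: centre of its underside. Its tag is tag_1, straight in front of it (board -x), pin 105 mm from this origin. Bins, with their tags, swap places between runs
- bin_2: open grey stock bin, 110 (x) x 74 (y) x 36 mm, fixed; FULL: six small white-capped bottles in it, 3 rows of 2. Bottles 32 mm across, tops 73 mm above the bench, held fast; six fill a bin. Origin: centre of its underside. Its tag is tag_2, straight in front of it (board -x), pin 105 mm from this origin. Bins, with their tags, swap places between runs
- bin_3: open grey stock bin, 110 (x) x 74 (y) x 36 mm, fixed; NOT full: only two small bottles at its back. Bottles 32 mm across, tops 73 mm above the bench, held fast; six fill a bin. Origin: centre of its underside. Its tag is tag_3, straight in front of it (board -x), pin 105 mm from this origin. Bins, with their tags, swap places between runs
- bin_4: open grey stock bin, 110 (x) x 74 (y) x 36 mm, fixed; NOT full: empty. Bottles 32 mm across, tops 73 mm above the bench, held fast; six fill a bin. Origin: centre of its underside. Its tag is tag_4, straight in front of it (board -x), pin 105 mm from this origin. Bins, with their tags, swap places between runs
- tag_1 (a joint): swing (rad) of the hinged tag of bin_1, a plate 44 mm wide, 5 mm thick, 60 mm from pin to free edge, about 30 g. 0: at its stop leaning 60 deg from upright towards the robot (board -x), orange face up; 1.047 upright; 2.094: at its stop leaning 60 deg away, towards its bin, green face up. Smooth, slippery plastic (friction about 0.15). Swings freely; pushed past upright it falls to the other stop.
- pin_1 (a point): middle of the hinge pin of tag_1, 75 mm above the bench, fixed; the pin lies along the y axis of the board. Its stand, 56 mm wide along y, rises at most 8 mm above the pin
- edge_1 (a point): middle of the free upper edge of tag_1, on the moving tag, 60 mm from the pin; at either stop it is 52 mm in front of or behind the pin and 30 mm higher than the pin (105 mm above the bench)
- tag_2 (a joint): swing (rad) of the hinged tag of bin_2, a plate 44 mm wide, 5 mm thick, 60 mm from pin to free edge, about 30 g. 0: at its stop leaning 60 deg from upright towards the robot (board -x), orange face up; 1.047 upright; 2.094: at its stop leaning 60 deg away, towards its bin, green face up. Smooth, slippery plastic (friction about 0.15). Swings freely; pushed past upright it falls to the other stop.
- pin_2 (a point): middle of the hinge pin of tag_2, 75 mm above the bench, fixed; the pin lies along the y axis of the board. Its stand, 56 mm wide along y, rises at most 8 mm above the pin
- edge_2 (a point): middle of the free upper edge of tag_2, on the moving tag, 60 mm from the pin; at either stop it is 52 mm in front of or behind the pin and 30 mm higher than the pin (105 mm above the bench)
- tag_3 (a joint): swing (rad) of the hinged tag of bin_3, a plate 44 mm wide, 5 mm thick, 60 mm from pin to free edge, about 30 g. 0: at its stop leaning 60 deg from upright towards the robot (board -x), orange face up; 1.047 upright; 2.094: at its stop leaning 60 deg away, towards its bin, green face up. Smooth, slippery plastic (friction about 0.15). Swings freely; pushed past upright it falls to the other stop.
- pin_3 (a point): middle of the hinge pin of tag_3, 75 mm above the bench, fixed; the pin lies along the y axis of the board. Its stand, 56 mm wide along y, rises at most 8 mm above the pin
- edge_3 (a point): middle of the free upper edge of tag_3, on the moving tag, 60 mm from the pin; at either stop it is 52 mm in front of or behind the pin and 30 mm higher than the pin (105 mm above the bench)
- tag_4 (a joint): swing (rad) of the hinged tag of bin_4, a plate 44 mm wide, 5 mm thick, 60 mm from pin to free edge, about 30 g. 0: at its stop leaning 60 deg from upright towards the robot (board -x), orange face up; 1.047 upright; 2.094: at its stop leaning 60 deg away, towards its bin, green face up. Smooth, slippery plastic (friction about 0.15). Swings freely; pushed past upright it falls to the other stop.
- pin_4 (a point): middle of the hinge pin of tag_4, 75 mm above the bench, fixed; the pin lies along the y axis of the board. Its stand, 56 mm wide along y, rises at most 8 mm above the pin
- edge_4 (a point): middle of the free upper edge of tag_4, on the moving tag, 60 mm from the pin; at either stop it is 52 mm in front of or behind the pin and 30 mm higher than the pin (105 mm above the bench)
- pen_2: white pen with a red cap, 135 mm long, 16 mm thick, lying in front of the board; a loose bystander. Origin at the centre of its underside
- timer: white kitchen-style lab timer, 67 x 63 x 19 mm, lying left of the board; a loose bystander. Origin at the centre of its underside
- gel_comb_2: pink gel comb, 40 x 100 x 12 mm, lying on the left of the bench; a loose bystander. Origin at the centre of its underside
- petri_dish_1: round petri dish, 92 mm across, 16 mm high, right of the board; a loose bystander. Origin at the centre of its underside
- bottle_amber: brown bottle with a black cap, 45 mm across, 98 mm tall, right of the board; a loose bystander. Origin at the centre of its underside
- pipette_200: hand pipette with yellow button, 267 mm long, 31 mm high, lying at the front of the bench; a loose bystander. Origin at the centre of its underside

How it is judged:
By the outcome, as a careful person would: the job done as asked, in the order asked, and still so for the second after the job is handed in, with the robot touching nothing.
It also fails if it takes over 48 s, if anything falls off the work surface, if the arm or the gripper's body presses on something with over 40 N, if the wrist force passes 120 N, or if a joint passes its speed limit or range.

## Working session

There is one attempt and no reset: what is moved stays moved. The work goes in short steps, Python scripts to look and compute and a tool call to move; the robot and the scene stay as the last step left them, time stands still between calls to the robot, and variables do not carry over. Pictures are saved under pics/ and viewed, and the job is handed in when it is done.

Besides the shell and the picture viewer there is one more tool, called after "Request:" as name(argument=value, ...) on one line, values as JSON. step_arm: Moves the arm, as the interface text tells. Its arguments: {"type":"object","properties":{"targets":{"type":"array"},"newtons":{"type":"number"}},"required":["targets"]}

```bash
mkdir -p pics
python3 - <<'E'
from cell import sense,cams,job
import cv2
print(sense())
for n in("side","top"):
    im=cams.snapshot(n); cv2.imwrite(f"pics/{n}0.png",cv2.resize(im[:,:,::-1],(768,576)))
    print(n,cams.calibration(n))
E
```

```text
{'time': 0.0, 'joints': array([-1.24519621,  0.68998358, -0.19449713,  1.56636669,  0.15726877,
        0.90247891, -0.21515295]), 'qvel': array([ 0.0011776 ,  0.00060502,  0.00021116, -0.00025269,  0.00155889,
       -0.00049985,  0.00039115]), 'joint_torque': array([-3.63995769e-04, -5.27567232e+01, -1.26733795e+00, -1.53427809e+01,
       -5.27012267e-02,  6.58575082e-03,  1.73578628e-04]), 'position': array([0.17966899, 0.59798085, 0.25490378]), 'tcp_rot': array([-1.56048111,  0.22920725, -0.22897027]), 'wrist_force': array([ 0.41203388,  0.25057021, -0.18725326]), 'moment': array([0.01766311, 0.03959171, 0.00488927]), 'finger_gap': 0.08839967746272084}
side {'intrinsics': array([[465.04207818,   0.        , 247.61255429],
       [  0.        , 465.04207818, 196.37639299],
       [  0.        ,   0.        ,   1.        ]]), 'distortion': array([0.02096413, 0.        , 0.        , 0.        , 0.        ]), 'cam_to_world': array([[-0.99950768, -0.03093506,  0.00523657,  0.51407364],
       [ 0.02692967, -0.76021461,  0.64911366,  0.82575345],
       [-0.01609946,  0.64893511,  0.76067341,  1.19057503],
       [ 0.        ,  0.        ,  0.        ,  1.        ]])}
top {'intrinsics': array([[371.80815009,   0.        , 252.58006031],
       [  0.        , 371.80815009, 192.37957697],
       [  0.        ,   0.        ,   1.        ]]), 'distortion': array([0.02160348, 0.        , 0.        , 0.        , 0.        ]), 'cam_to_world': array([[-7.44322686e-04,  9.96204203e-01, -8.70438488e-02,
         3.93516328e-01],
       [-9.99999334e-01, -6.64748280e-04,  9.43170147e-04,
        -9.89596562e-02],
       [ 8.81727816e-04,  8.70444929e-02,  9.96204035e-01,
         1.33482422e+00],
       [ 0.00000000e+00,  0.00000000e+00,  0.00000000e+00,
         1.00000000e+00]])}
```

View pics/side0.png

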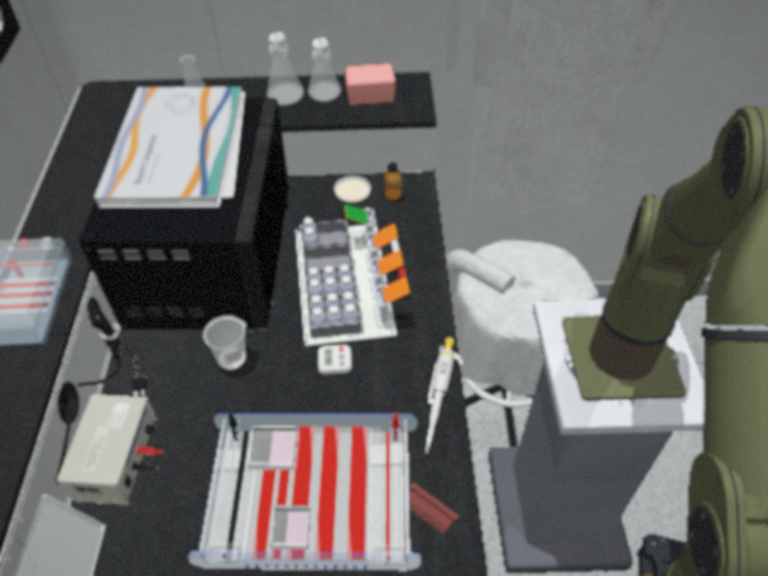

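View pics/top0.png

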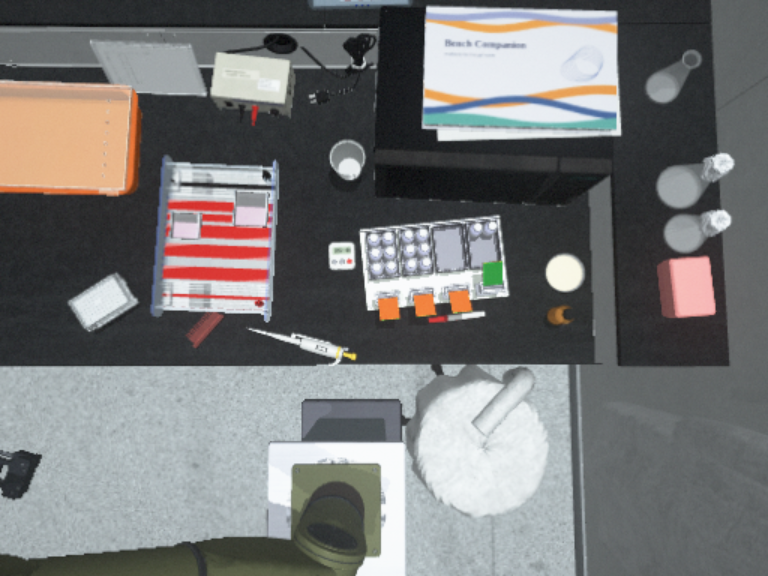

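Run:
```python
from cell import cams
import cv2
im=cams.snapshot("top"); cv2.imwrite("pics/topc.png",cv2.resize(im[130:225,215:400,::-1],None,fx=4.3,fy=4.3,interpolation=cv2.INTER_CUBIC))
im=cams.snapshot("side"); cv2.imwrite("pics/sidec.png",cv2.resize(im[115:240,180:300,::-1],None,fx=4.5,fy=4.5,interpolation=cv2.INTER_CUBIC))
```

```text
(no output)
```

View pics/topc.png

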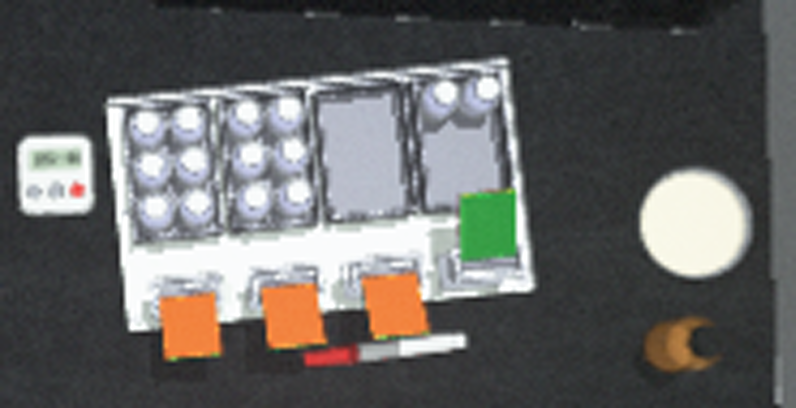

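View pics/sidec.png

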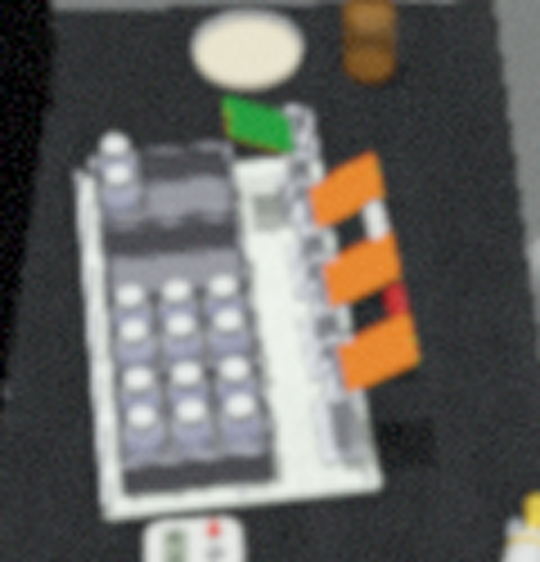

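```bash
cat > h.py <<'E'
from cell import cams,sense
import numpy as np,cv2
def proj(n,P):
    c=cams.calibration(n);M=np.linalg.inv(c["cam_to_world"])
    p=np.atleast_2d(P)@M[:3,:3].T+M[:3,3]
    p=p*[1,-1,-1]
    return cv2.projectPoints(p,np.zeros(3),np.zeros(3),c["intrinsics"],c["distortion"])[0][:,0]
E
python3 - <<'E'
from h import *
from scipy.optimize import least_squares
T=lambda u,v:(215+(u+.5)/4.3-.5,130+(v+.5)/4.3-.5)
S=lambda u,v:(180+(u+.5)/4.5-.5,115+(v+.5)/4.5-.5)
# board pts: (x,y,z,pinflag)
B=[((.0975,.17,.008,0),"top",T(107,98)),((.0975,-.17,.008,0),"top",T(507,58)),((-.0975,-.17,.008,0),"top",T(535,290)),((-.0975,.17,.008,0),"top",T(130,330)),
((.0975,.17,.008,0),"side",S(105,520)),((-.0975,.17,.008,0),"side",S(382,487)),((.0975,-.17,.008,0),"side",S(75,172))]
for y,(a,b) in {.12:((164,359),(222,355)),.04:((267,348),(327,344)),-.04:((371,339),(429,333))}.items():
    B+=[((-.052,y+.022,.105,1),"top",T(*a)),((-.052,y-.022,.105,1),"top",T(*b))]
B+=[((.052,-.098,.105,1),"top",T(459,196)),((.052,-.142,.105,1),"top",T(514,190))]
for y,(a,b) in {.12:((420,358),(408,314)),.04:((402,279),(392,236)),-.04:((384,194),(376,152))}.items():
    B+=[((-.052,y+.022,.105,1),"side",S(*a)),((-.052,y-.022,.105,1),"side",S(*b))]
B+=[((.052,-.098,.105,1),"side",S(228,138)),((.052,-.142,.105,1),"side",S(223,97))]
def w(p,q):
    x,y,t,px=p;bx=q[0]+q[3]*px;c,s=np.cos(t),np.sin(t)
    return np.array([x+c*bx-s*q[1],y+s*bx+c*q[1],q[2]])
f=lambda p:np.concatenate([proj(n,w(p,q))[0]-uv for q,n,uv in B])
r=least_squares(f,[.6,-.1,.1,-.06],loss="soft_l1");p=r.x
print(p.round(4));print(f(p).reshape(-1,2).round(1).tolist())
for y in(.12,.04,-.04,-.12): print(y,w(p,(0,y,.075,1)).round(4),"front",w(p,(-.052,y,.105,1)).round(4),"back",w(p,(.052,y,.105,1)).round(4))
from scipy.spatial.transform import Rotation as R
print(R.from_rotvec(sense()["tcp_rot"]).as_matrix().round(3))
# pen, z .008
E
```

```text
[ 0.5723 -0.2303  0.1022 -0.0762]
[[-0.5, 0.7], [-0.1, 0.5], [0.0, -0.0], [-0.4, 0.4], [-0.4, -0.5], [-0.9, -0.1], [0.0, 1.9], [0.4, 0.6], [0.2, 0.2], [0.6, 0.7], [-0.2, 0.2], [0.4, 0.3], [0.2, 0.3], [0.3, 0.0], [0.6, 0.1], [-0.5, 1.1], [-0.1, 0.3], [-0.6, -0.3], [-0.5, -0.5], [-0.4, 1.0], [-0.6, 1.1], [0.3, 0.0], [0.1, 0.4]]
0.12 [ 0.4842 -0.1187  0.075 ] front [ 0.4325 -0.124   0.105 ] back [ 0.5359 -0.1134  0.105 ]
0.04 [ 0.4924 -0.1983  0.075 ] front [ 0.4406 -0.2036  0.105 ] back [ 0.5441 -0.193   0.105 ]
-0.04 [ 0.5005 -0.2779  0.075 ] front [ 0.4488 -0.2832  0.105 ] back [ 0.5523 -0.2725  0.105 ]
-0.12 [ 0.5087 -0.3574  0.075 ] front [ 0.457  -0.3627  0.105 ] back [ 0.5604 -0.3521  0.105 ]
[[ 0.958 -0.     0.288]
 [-0.288 -0.001  0.958]
 [ 0.    -1.    -0.001]]
```

```bash
cat >> h.py <<'E'
from scipy.spatial.transform import Rotation as R
def rel(P,yaw=.1022):
    s=sense();r=R.from_rotvec(s["tcp_rot"])
    c,sn=np.cos(yaw),np.sin(yaw)
    G=R.from_matrix(np.array([[c,0,-sn],[sn,0,c],[0,-1,0]]))
    print("t",s["time"].__round__(2),"pos",s["position"].round(4),"F",s["wrist_force"].round(1),"gap",round(s["finger_gap"],4))
    print("rot",(r.inv()*G).as_rotvec().round(3))
    for p in np.atleast_2d(P): print(p,"lin cm",(r.inv().apply(p-s["position"])*100).round(2))
E
python3 -c "
from h import *
rel([[.42,.42,.255],[.5,.2,.25],[.41,-.127,.22]])"
```

```text
t 0.2 pos [0.1797 0.5982 0.2552] F [-0.4  0.1  0.5] gap 0.088
rot [ 0.001 -0.394 -0.   ]
[0.42  0.42  0.255] lin cm [ 28.14   0.04 -10.16]
[0.5  0.2  0.25] lin cm [ 42.13   0.56 -28.93]
[ 0.41  -0.127  0.22 ] lin cm [ 42.91   3.6  -62.83]
```

Request:
step_arm(targets=[{"linear":[4,0,-1.5],"delta_rot":[0,-0.05,0],"hand":1},{"linear":[8,0,-3],"delta_rot":[0,-0.1,0],"hand":1},{"linear":[12,0,-4.5],"delta_rot":[0,-0.15,0],"hand":1},{"linear":[16,0,-6],"delta_rot":[0,-0.2,0],"hand":1},{"linear":[20,0,-7.5],"delta_rot":[0,-0.25,0],"hand":1},{"linear":[24,0,-9],"delta_rot":[0,-0.3,0],"hand":1},{"linear":[28,0,-10.5],"delta_rot":[0,-0.35,0],"hand":1},{"linear":[31,0,-13.5],"delta_rot":[0,-0.394,0],"hand":1},{"linear":[34,0,-16.5],"delta_rot":[0,-0.394,0],"hand":1},{"linear":[36,0,-20],"delta_rot":[0,-0.394,0],"hand":1}])

```text
time: 1.03
position: [0.4675, 0.3081, 0.2552]
tcp_rot: [-1.57, -0.08, 0.078]
wrist_force: [0.2, -0.6, 0.2]
finger_gap: 0.0234
```

```bash
python3 -c "
from h import *
rel([[.42,.42,.255],[.5,.2,.25],[.41,-.127,.22]])"
```

```text
t 1.03 pos [0.4675 0.3081 0.2552] F [ 0.2 -0.6  0.2] gap 0.0234
rot [ 0.    -0.001  0.001]
[0.42  0.42  0.255] lin cm [-3.610e+00  1.000e-02  1.161e+01]
[0.5  0.2  0.25] lin cm [  2.14   0.52 -11.08]
[ 0.41  -0.127  0.22 ] lin cm [-10.11   3.52 -42.71]
```

Request:
step_arm(targets=[{"linear":[-0.5,0.3,-4],"delta_rot":[0,0,0],"hand":1},{"linear":[-1,0.6,-8],"delta_rot":[0,0,0],"hand":1},{"linear":[-1.5,1,-12],"delta_rot":[0,0,0],"hand":1},{"linear":[-2.5,1.3,-16],"delta_rot":[0,0,0],"hand":1},{"linear":[-3.5,1.7,-20],"delta_rot":[0,0,0],"hand":1},{"linear":[-4.5,2,-24],"delta_rot":[0,0,0],"hand":1},{"linear":[-5.5,2.3,-28],"delta_rot":[0,0,0],"hand":1},{"linear":[-7,2.7,-32],"delta_rot":[0,0,0],"hand":1},{"linear":[-8.5,3.1,-36],"delta_rot":[0,0,0],"hand":1},{"linear":[-10,3.5,-40],"delta_rot":[0,0,0],"hand":1}])

```text
time: 1.87
position: [0.4086, -0.0981, 0.2204]
tcp_rot: [-1.57, -0.081, 0.078]
wrist_force: [-0.7, -1.0, 0.1]
finger_gap: 0.0003
```

```bash
python3 -c "
from h import *
rel([[.4076,-.1266,.2],[.4076,-.1266,.111],[.487,-.1184,.111]])"
```

```text
t 1.87 pos [ 0.4086 -0.0981  0.2204] F [-0.7 -1.   0.1] gap 0.0003
rot [ 0.    -0.001  0.001]
[ 0.4076 -0.1266  0.2   ] lin cm [-0.39  2.04 -2.82]
[ 0.4076 -0.1266  0.111 ] lin cm [-0.4  10.94 -2.82]
[ 0.487  -0.1184  0.111 ] lin cm [ 7.58 10.96 -2.81]
```

Request:
step_arm(targets=[{"linear":[-0.4,1,-1.5],"delta_rot":[0,0,0],"hand":1},{"linear":[-0.4,2,-2.8],"delta_rot":[0,0,0],"hand":1},{"linear":[-0.4,3.5,-2.8],"delta_rot":[0,0,0],"hand":1},{"linear":[-0.4,5,-2.8],"delta_rot":[0,0,0],"hand":1},{"linear":[-0.4,6.5,-2.8],"delta_rot":[0,0,0],"hand":1},{"linear":[-0.4,8,-2.8],"delta_rot":[0,0,0],"hand":1},{"linear":[-0.4,9.5,-2.8],"delta_rot":[0,0,0],"hand":1},{"linear":[-0.4,10.5,-2.8],"delta_rot":[0,0,0],"hand":1},{"linear":[-0.4,10.9,-2.8],"delta_rot":[0,0,0],"hand":1},{"linear":[-0.4,10.9,-2.8],"delta_rot":[0,0,0],"hand":1}])

```text
time: 2.7
position: [0.408, -0.1253, 0.1105]
tcp_rot: [-1.569, -0.081, 0.081]
wrist_force: [0.4, -0.2, 0.3]
finger_gap: 0.0004
```

Run:
```python
from h import *
rel([[.487,-.1184,.111]])
a=cams.snapshot("top")[130:225,215:400,::-1]
b=cams.snapshot("side")[115:240,180:300,::-1]
cv2.imwrite("pics/a1.png",np.hstack([cv2.resize(a,(560,288)),cv2.resize(b,(230,288))]))
```

```text
t 2.7 pos [ 0.408  -0.1253  0.1105] F [ 0.4 -0.2  0.3] gap 0.0004
rot [-0.     0.001  0.   ]
[ 0.487  -0.1184  0.111 ] lin cm [ 7.93 -0.05 -0.12]
```

View pics/a1.png

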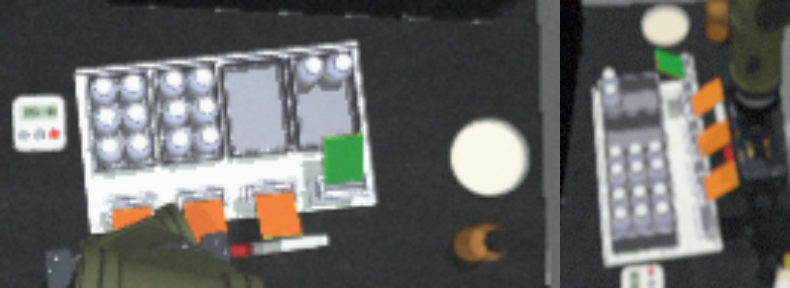

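The hand is in front of the leftmost tag (orange at about (132,215) in the left crop). All tags are unchanged so far, so I'll push now.

Request:
step_arm(targets=[{"linear":[0.5,0,0],"delta_rot":[0,0,0],"hand":1},{"linear":[1,0,0],"delta_rot":[0,0,0],"hand":1},{"linear":[1.5,0,0],"delta_rot":[0,0,0],"hand":1},{"linear":[2,0,0],"delta_rot":[0,0,0],"hand":1},{"linear":[2.5,0,0],"delta_rot":[0,0,0],"hand":1},{"linear":[3,0,0],"delta_rot":[0,0,0],"hand":1},{"linear":[3.5,0,0],"delta_rot":[0,0,0],"hand":1},{"linear":[4,0,0],"delta_rot":[0,0,0],"hand":1},{"linear":[4.5,0,0],"delta_rot":[0,0,0],"hand":1},{"linear":[5,0,0],"delta_rot":[0,0,0],"hand":1}])

```text
time: 3.63
position: [0.4584, -0.1207, 0.1116]
tcp_rot: [-1.569, -0.082, 0.079]
wrist_force: [-0.1, -0.2, 0.6]
finger_gap: 0.0004
```

Request:
step_arm(targets=[{"linear":[0.3,0,0],"delta_rot":[0,0,0],"hand":1},{"linear":[0.6,0,0],"delta_rot":[0,0,0],"hand":1},{"linear":[0.9,0,0],"delta_rot":[0,0,0],"hand":1},{"linear":[1.3,0,0],"delta_rot":[0,0,0],"hand":1},{"linear":[1.7,0,0],"delta_rot":[0,0,0],"hand":1},{"linear":[2.1,0,0],"delta_rot":[0,0,0],"hand":1},{"linear":[2.5,0,0],"delta_rot":[0,0,0],"hand":1},{"linear":[2.9,0,0],"delta_rot":[0,0,0],"hand":1},{"linear":[3,0,0],"delta_rot":[0,0,0],"hand":1},{"linear":[3,0,0],"delta_rot":[0,0,0],"hand":1}])

```text
time: 4.47
position: [0.4887, -0.1176, 0.1116]
tcp_rot: [-1.569, -0.082, 0.078]
wrist_force: [0.0, -0.4, -0.3]
finger_gap: 0.0007
```

Run:
```python
from h import *
rel([[.4158,-.2062,.2],[.4158,-.2062,.111]])
b=cams.snapshot("side")[115:240,180:300,::-1]
cv2.imwrite("pics/a2.png",cv2.resize(b,None,fx=4,fy=4))
```

```text
t 4.47 pos [ 0.4887 -0.1176  0.1116] F [ 0.  -0.4 -0.3] gap 0.0007
rot [ 0.    -0.     0.002]
[ 0.4158 -0.2062  0.2   ] lin cm [-8.13 -8.86 -8.07]
[ 0.4158 -0.2062  0.111 ] lin cm [-8.16  0.04 -8.07]
```

View pics/a2.png

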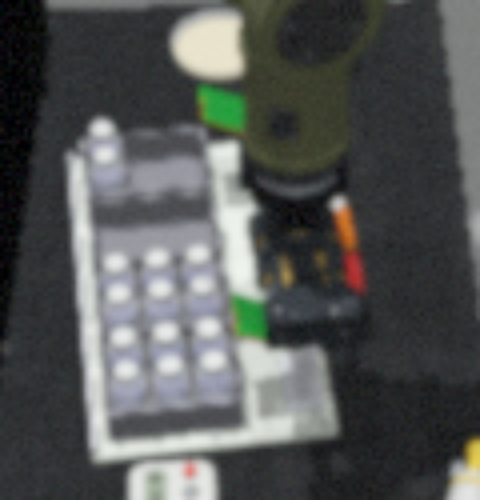

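The leftmost tag now shows green at (250,318). I'll lift and move to the second tag.

Request:
step_arm(targets=[{"linear":[-1,-2,0],"delta_rot":[0,0,0],"hand":1},{"linear":[-2,-5,0],"delta_rot":[0,0,0],"hand":1},{"linear":[-3,-8.5,0],"delta_rot":[0,0,0],"hand":1},{"linear":[-5,-9,-2],"delta_rot":[0,0,0],"hand":1},{"linear":[-7,-9,-4.5],"delta_rot":[0,0,0],"hand":1},{"linear":[-8.2,-9,-7],"delta_rot":[0,0,0],"hand":1},{"linear":[-8.2,-8,-8.1],"delta_rot":[0,0,0],"hand":1},{"linear":[-8.2,-6,-8.1],"delta_rot":[0,0,0],"hand":1},{"linear":[-8.2,-4,-8.1],"delta_rot":[0,0,0],"hand":1},{"linear":[-8.2,-2.5,-8.1],"delta_rot":[0,0,0],"hand":1}])

```text
time: 5.35
position: [0.4149, -0.2064, 0.1349]
tcp_rot: [-1.568, -0.081, 0.078]
wrist_force: [-0.4, 0.7, -0.2]
finger_gap: 0.0003
```

Run:
```python
from h import *
rel([[.4158,-.2062,.111],[.495,-.198,.111]])
```

```text
t 5.35 pos [ 0.4149 -0.2064  0.1349] F [-0.4  0.7 -0.2] gap 0.0003
rot [-0.001 -0.001  0.002]
[ 0.4158 -0.2062  0.111 ] lin cm [0.09 2.39 0.01]
[ 0.495 -0.198  0.111] lin cm [8.05 2.41 0.02]
```

Request:
step_arm(targets=[{"linear":[0,1.2,0],"delta_rot":[0,0,0],"hand":1},{"linear":[0,2,0],"delta_rot":[0,0,0],"hand":1},{"linear":[0,2.4,0],"delta_rot":[0,0,0],"hand":1},{"linear":[0.5,2.4,0],"delta_rot":[0,0,0],"hand":1},{"linear":[1.1,2.4,0],"delta_rot":[0,0,0],"hand":1},{"linear":[1.7,2.4,0],"delta_rot":[0,0,0],"hand":1},{"linear":[2.3,2.4,0],"delta_rot":[0,0,0],"hand":1},{"linear":[2.9,2.4,0],"delta_rot":[0,0,0],"hand":1},{"linear":[3.5,2.4,0],"delta_rot":[0,0,0],"hand":1},{"linear":[4,2.4,0],"delta_rot":[0,0,0],"hand":1}])

```text
time: 6.18
position: [0.4559, -0.2022, 0.1113]
tcp_rot: [-1.569, -0.082, 0.077]
wrist_force: [0.2, -0.6, -0.0]
finger_gap: 0.0004
```

Request:
step_arm(targets=[{"linear":[0.5,0,0],"delta_rot":[0,0,0],"hand":1},{"linear":[1,0,0],"delta_rot":[0,0,0],"hand":1},{"linear":[1.4,0,0],"delta_rot":[0,0,0],"hand":1},{"linear":[1.8,0,0],"delta_rot":[0,0,0],"hand":1},{"linear":[2.2,0,0],"delta_rot":[0,0,0],"hand":1},{"linear":[2.6,0,0],"delta_rot":[0,0,0],"hand":1},{"linear":[3,0,0],"delta_rot":[0,0,0],"hand":1},{"linear":[3.5,0,0],"delta_rot":[0,0,0],"hand":1},{"linear":[4,0,0],"delta_rot":[0,0,0],"hand":1},{"linear":[4.1,0,0],"delta_rot":[0,0,0],"hand":1}])

```text
time: 7.02
position: [0.498, -0.1978, 0.1115]
tcp_rot: [-1.568, -0.084, 0.077]
wrist_force: [-0.0, -0.3, 0.3]
finger_gap: 0.0003
```

Run:
```python
from h import *
rel([[.495,-.198,.2],[.583,-.3498,.2],[.583,-.3498,.111],[.506,-.358,.111]])
b=cams.snapshot("side")[115:240,180:300,::-1]
cv2.imwrite("pics/a3.png",cv2.resize(b,None,fx=4,fy=4))
```

```text
t 7.02 pos [ 0.498  -0.1978  0.1115] F [-0.  -0.3  0.3] gap 0.0003
rot [-0.001 -0.     0.004]
[ 0.495 -0.198  0.2  ] lin cm [-0.26 -8.85  0.02]
[ 0.583  -0.3498  0.2   ] lin cm [  6.94  -8.83 -15.98]
[ 0.583  -0.3498  0.111 ] lin cm [  6.9    0.07 -15.99]
[ 0.506 -0.358  0.111] lin cm [ -0.84   0.03 -16.02]
```

View pics/a3.png

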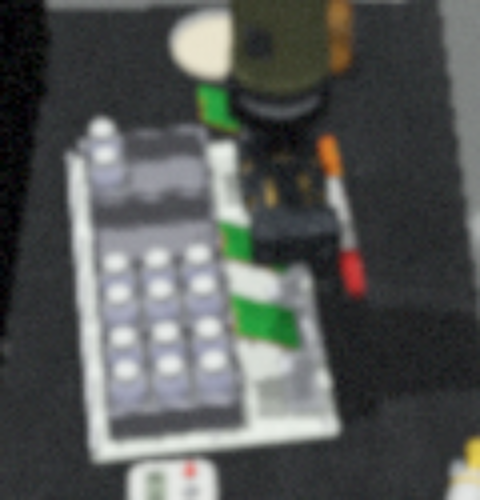

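Tags 1 and 2 are both green, at (265,320) and (237,240). Tag 3 is still orange at (330,155). Next I'll go behind the rightmost tag.

Request:
step_arm(targets=[{"linear":[-1,-2.5,0],"delta_rot":[0,0,0],"hand":1},{"linear":[-1.5,-5.5,0],"delta_rot":[0,0,0],"hand":1},{"linear":[-1,-9,0],"delta_rot":[0,0,0],"hand":1},{"linear":[0,-10,-3],"delta_rot":[0,0,0],"hand":1},{"linear":[2,-10,-6],"delta_rot":[0,0,0],"hand":1},{"linear":[4,-10,-9],"delta_rot":[0,0,0],"hand":1},{"linear":[6,-10,-12],"delta_rot":[0,0,0],"hand":1},{"linear":[7,-10,-15],"delta_rot":[0,0,0],"hand":1},{"linear":[7.2,-9,-16],"delta_rot":[0,0,0],"hand":1},{"linear":[7.2,-7,-16],"delta_rot":[0,0,0],"hand":1}])

```text
time: 7.9
position: [0.5865, -0.3545, 0.1827]
tcp_rot: [-1.573, -0.082, 0.069]
wrist_force: [-0.4, -0.0, -0.6]
finger_gap: 0.0007
```

Run:
```python
from h import *
rel([[.585,-.3496,.111],[.506,-.358,.111]])
b=cams.snapshot("side")[95:240,150:300,::-1]
cv2.imwrite("pics/a4.png",cv2.resize(b,None,fx=4,fy=4))
```

```text
t 7.9 pos [ 0.5865 -0.3545  0.1827] F [-0.4 -0.  -0.6] gap 0.0007
rot [ 0.004 -0.006  0.008]
[ 0.585  -0.3496  0.111 ] lin cm [-0.15  7.16  0.53]
[ 0.506 -0.358  0.111] lin cm [-8.1   7.1   0.46]
```

View pics/a4.png

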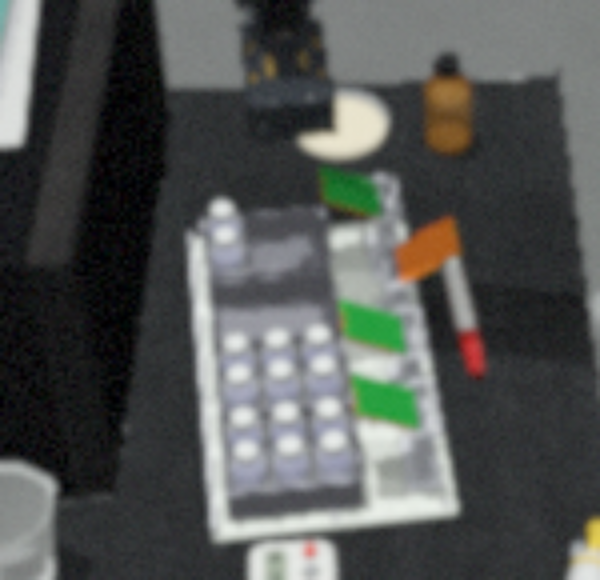

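Tags 1 and 2 are green and tag 3 is orange. Tag 4 is still green at (350,190), and the hand is behind and above it.

Request:
step_arm(targets=[{"linear":[0,1.5,0.5],"delta_rot":[0,0,0],"hand":1},{"linear":[0,3,0.5],"delta_rot":[0,0,0],"hand":1},{"linear":[0,4.5,0.5],"delta_rot":[0,0,0],"hand":1},{"linear":[0,6,0.5],"delta_rot":[0,0,0],"hand":1},{"linear":[0,6.8,0.5],"delta_rot":[0,0,0],"hand":1},{"linear":[-0.1,7.1,0.5],"delta_rot":[0,0,0],"hand":1},{"linear":[-0.1,7.1,0.5],"delta_rot":[0,0,0],"hand":1},{"linear":[-0.6,7.1,0.5],"delta_rot":[0,0,0],"hand":1},{"linear":[-1.2,7.1,0.5],"delta_rot":[0,0,0],"hand":1},{"linear":[-1.8,7.1,0.5],"delta_rot":[0,0,0],"hand":1}])

```text
time: 8.78
position: [0.5646, -0.3478, 0.107]
tcp_rot: [-1.568, -0.079, 0.077]
wrist_force: [0.6, 0.8, -0.1]
finger_gap: 0.0003
```

Run:
```python
from h import *
rel([[.506,-.358,.111]])
b=cams.snapshot("side")[95:240,150:300,::-1]
cv2.imwrite("pics/a5.png",cv2.resize(b,None,fx=4,fy=4))
```

```text
t 8.78 pos [ 0.5646 -0.3478  0.107 ] F [ 0.6  0.8 -0.1] gap 0.0003
rot [-0.002 -0.003  0.001]
[ 0.506 -0.358  0.111] lin cm [-5.93 -0.41 -0.44]
```

View pics/a5.png

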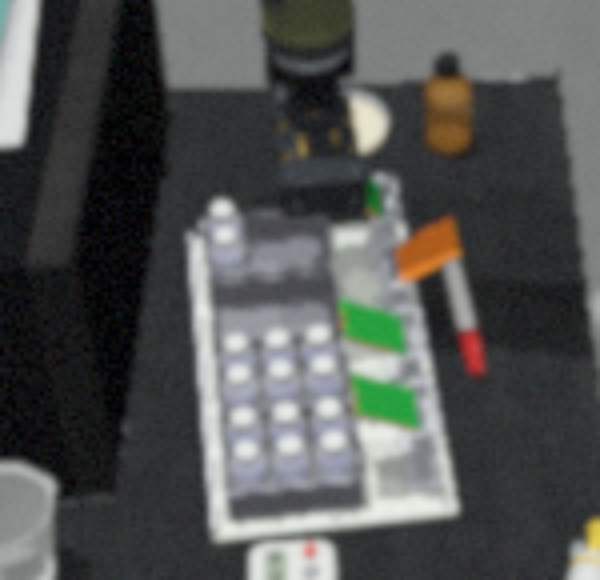

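The tag is rising in front of the finger at (375,195), so I'll continue the push.

Request:
step_arm(targets=[{"linear":[-0.6,-0.2,0],"delta_rot":[0,0,0],"hand":1},{"linear":[-1.2,-0.4,-0.2],"delta_rot":[0,0,0],"hand":1},{"linear":[-1.8,-0.4,-0.3],"delta_rot":[0,0,0],"hand":1},{"linear":[-2.4,-0.4,-0.4],"delta_rot":[0,0,0],"hand":1},{"linear":[-3,-0.4,-0.4],"delta_rot":[0,0,0],"hand":1},{"linear":[-3.6,-0.4,-0.4],"delta_rot":[0,0,0],"hand":1},{"linear":[-4.2,-0.4,-0.4],"delta_rot":[0,0,0],"hand":1},{"linear":[-4.8,-0.4,-0.4],"delta_rot":[0,0,0],"hand":1},{"linear":[-5.4,-0.4,-0.4],"delta_rot":[0,0,0],"hand":1},{"linear":[-5.9,-0.4,-0.4],"delta_rot":[0,0,0],"hand":1}])

```text
time: 9.67
position: [0.5034, -0.3583, 0.1108]
tcp_rot: [-1.568, -0.075, 0.079]
wrist_force: [-0.3, 0.4, -0.6]
finger_gap: 0.0005
```

Request:
step_arm(targets=[{"linear":[0,0,0],"delta_rot":[0,0,0],"hand":1},{"linear":[1,-2,0],"delta_rot":[0,0,0],"hand":1},{"linear":[2,-5,0],"delta_rot":[0,0,0],"hand":1},{"linear":[3,-8,0],"delta_rot":[0,0,0],"hand":1},{"linear":[4,-11,0],"delta_rot":[0,0,0],"hand":1},{"linear":[5,-14,0],"delta_rot":[0,0,0],"hand":1},{"linear":[5,-15,0],"delta_rot":[0,0,0],"hand":1},{"linear":[5,-15,0],"delta_rot":[0,0,0],"hand":1},{"linear":[5,-15,0],"delta_rot":[0,0,0],"hand":1},{"linear":[5,-15,0],"delta_rot":[0,0,0],"hand":1}])

```text
time: 10.5
position: [0.5518, -0.3536, 0.2585]
tcp_rot: [-1.566, -0.072, 0.082]
wrist_force: [-0.9, -0.3, 0.4]
finger_gap: 0.0001
```

Run:
```python
from h import *
rel([[.506,-.358,.111]])
b=cams.snapshot("side")[95:240,150:300,::-1]
a=cams.snapshot("top")[130:225,215:400,::-1]
cv2.imwrite("pics/a6.png",np.hstack([cv2.resize(b,(414,400)),cv2.resize(a,(380,400))]))
```

```text
t 10.5 pos [ 0.5518 -0.3536  0.2585] F [-0.9 -0.3  0.4] gap 0.0001
rot [-0.003 -0.004 -0.006]
[ 0.506 -0.358  0.111] lin cm [-4.51 14.78 -0.04]
```

View pics/a6.png

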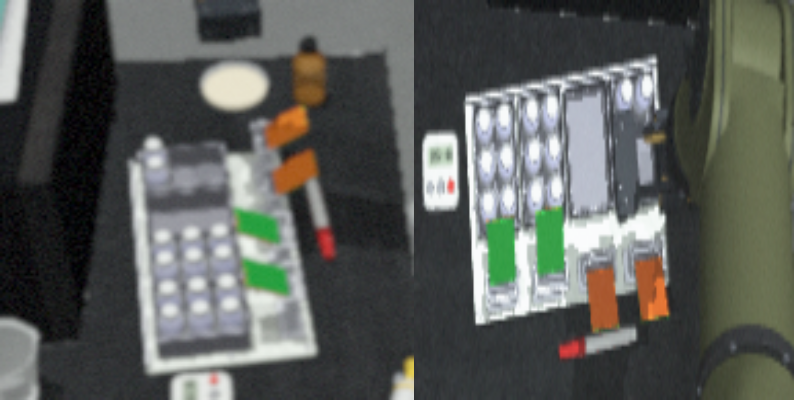

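In the side view the tags are green at (265,278) and (258,226), and orange at (295,172) and (288,127). The pen, dish, bottle and timer haven't moved, and the hand is 15 cm clear.

```bash
python3 -c "
from cell import job,sense
print(job.job_done(),sense()['time'])"
```

```text
the job is handed in; nothing more can be done
the job is handed in; nothing more can be done
```

The tags now match the bins, and I handed the job in at about 10.6 s of the 48 s allowed. With the closed fingertips I pushed the tags of the two full bins (the two on the left) back to green. I then pushed the rightmost tag (the bin with two bottles) forward to orange. The empty bin's tag already showed orange, so I left it alone.

The last side and top pictures showed the tags as green, green, orange, orange from left to right, all lying at their stops. The pen, timer, petri dish and amber bottle looked unmoved. The gel comb and pipette were mostly outside those last crops, but the hand never went down near them. Wrist force stayed around 1 N at every reading. The hand was clear of everything at the end, and no check failed or disagreed.

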